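Take the brush-wash pot apart for drying

ROBOT

A 6-joint arm with a two-finger parallel gripper is mounted at the origin on the work surface. World frame = base frame: x ahead of the robot, y to its left, z up, the work surface at z = 0. Lengths are in m, angles in degrees, forces in N, time in s.
With the tool pointing down it reaches from about 0.375 to 0.9 m from the base axis. Payload 3.1 kg.
Tool frame: the origin (TCP) lies at the very end of the fingers, on their centre line; the grasp point (between the pads) lies behind it (bot.grip_depth is the z of the grasp point in the tool frame, in m); z points along the fingers, y is the direction in which the jaws open and shut (so a half turn about z gives the same grasp; the last joint's range is limited). The gripper opens to 87 mm and grips with 3 to 60 N. Pads are 19 mm wide; open, the fingers measure 117 mm over their backs; the gripper's body (75 mm by 190 mm) begins 51 mm behind the grasp point.
Start: joints at [-82.936, 30.224, 82.088, -0, 67.689, -10.227], TCP at [0.186, -0.597, 0.223] pointing down, gripper open.
Joint ranges: [-176.69, 176.69], [-43.24, 126.21], [12.49, 139.97], [-82, 262], [0, 151.66], [-163.58, 163.58]. Speed limits (degrees/s): [159.86, 159.86, 180, 180, 180, 180].

INTERFACE

Orientations are given as a 3x3 rotation matrix whose columns are the frame's x, y, z axes.
In Python, from rig import bot, vision gives the robot as it stands. The module is installed in compiled form; this text tells all that it offers.
- The arm moves only by the shell command python3 -m jog 'ROWS'. ROWS is JSON, a list of rows, each a list of 3 entries, a list of its own where there are three numbers: the shift along the tool's x, y, z in mm, then the turn, a rotation vector about the tool's x, y, z in degrees, then the closure, from 0 (fully open) to 1 (shut). In form: [[[dx, dy, dz], [wx, wy, wz], fingers], ...]. A call has 1 to 12 rows; each row is the pose to reach, as a shift and turn from the pose commanded when the call began, along the tool's axes at that moment; what a row does not reach only later rows make up. A row lasts 1/12 s, in which the tool goes at most 41.7 mm and 7.16 degrees, less where a joint would pass 70% of its speed; a pose out of reach is approached as far as the arm can. A call with a gripper value outside its range is refused whole. The fingers move at their own pace and stop on an object; the grip force is fixed at half the most. Time passes only in rows, so rows that repeat a pose let the fingers close. It gives the time, the measured TCP pose, the force and the opening at its end, in the units of the state.
- bot.read_state(): the state, without advancing time (a new reading comes with each control period).
- vision.capture(name): name is "scene" or "top"; returns the picture (400x640x3 uint8, red, green, blue); there is no depth.
- vision.camera_info(name): a dict with "intrinsics" (3x3 intrinsics, pixels), "dist" ([k1, k2, p1, p2, k3] as OpenCV has them; the pictures are not rectified), "camera_from_world" (4x4, takes a point from world to camera coordinates). Camera axes: x right, y up, looking along -z (the intrinsics and any distortion apply to the point x, -y, -z); pixel columns grow to the right and rows downward; lengths in m; the calibration is good to about 2 mm. A picture is of the moment at which its call begins. camera_info takes no time and is no camera call.
- bot.hand_in(): hands the job in, once; it reports no verdict.
The state is a dict: "time_s": time; "joint_positions": joint angles; "qvel": joint speeds; "tau": joint torques, N m; "position": TCP position; "tcp_rot": TCP orientation; "force": force on the tool from outside, world axes, zero at the start; "moment": the same for the moment, N m; "opening": opening from 0.0 (shut) to 1.0 (fully open).
Only numpy, scipy, OpenCV 4.12 (cv2) and the standard library are available. Lean on these libraries where they do the work, as an engineer would, in place of code of your own. Each camera call takes 0.05 s, during which the arm holds its last target. There are 200 camera calls.

TASK

Take the brush-wash pot apart, outermost part first: unlock its lid by turning it, feeling for the place where it lifts, then take out the strainer and then the inner cup. Set each part down gently and upright on the drying mat, wholly on the mat and beside one another, not stacked, and let go. Do not push the other things about.

Things in the scene. Friction and masses are not known exactly. Their poses are not given: they have to be found in the camera images.
- pot: black round brush-wash pot with a brass band near its foot, 100 mm across, fixed to the table (cannot turn or be lifted). Origin: centre of its underside, z up. Nested on its axis: cup (5 mm above the origin), strainer (on the cup's rim, 65 mm above it), lid (skirt from 70 mm above it). Its yaw says nothing of where the lid unlocks
- pot_rim (a point): centre of the pot's mouth, 86 mm above the pot's origin; the neck is 82 mm wide inside. Under the lid the neck carries three locking lugs with three gaps between them, 40 degrees wide and 120 degrees apart, at an angle that no pose tells and that cannot be seen while the lid is on; there is no stop and no mark
- lid: black round lid, 107 mm across, 160 g, with a brass knob on top. Origin: centre of the underside of its skirt, on its axis, z up; plate top 21 mm above the origin. Locked, it turns freely either way but rises only about 2 mm before its lugs catch (sideways play about 2 mm). Set down upright it stands on its skirt, with its origin on the surface
- lid_knob (a point): centre of the top of the lid's upright round knob (36 mm across, 24 mm tall), 45 mm above the lid's origin. The lid lifts off only in a window about 20 degrees wide in every 120 degrees of turn, to be felt for: turn by some 13 degrees, try to lift slowly with 5 to 10 N, lower, turn on. It starts 20 to 100 degrees from the middle of a window, either way round
- strainer: white plastic perforated disc, 77 mm across, 4 mm thick, 50 g, loose in the pot on the cup's rim; on top in the middle a red upright tab, 30 mm long along its own x, 10 mm thick along its own y, top 17.5 mm above the underside (in the pot, the tab's top is 3.5 mm below the pot's rim). Origin: centre of its underside; z up
- cup: aluminium cup, 76 mm across, 60 mm tall, 3 mm wall, 110 g, standing loose in the pot under the strainer; across its mouth runs a blue bridge along its own x, 10 mm thick along its own y and 12 mm tall, its top flush with the rim 60 mm above the origin, open space to both sides of it. Origin: centre of its underside; z up
- mat: blue drying mat fixed to the table, 260 mm along its own x, 320 mm along its own y, 6 mm thick. Origin: centre of its underside, on the table; z up
- lipstick: black lipstick with a brass band, standing near the pot, 20 mm across, 64 mm tall; origin: centre of its underside. Bystander
- foundation: brown bottle standing near the pot, 34 mm across, 85 mm tall; origin: centre of its underside. Bystander
- gold_compact: gold square compact lying on a corner of the mat (its own -x, -y corner), where it stays, 70 x 70 x 14 mm; origin: centre of its underside. Bystander
- palette: flat brown spotted palette, 70 x 150 x 18 mm; origin: centre of its underside. Bystander
- hairbrush: pink-red hairbrush lying on its bristles, 220 mm long, 33 mm tall; origin between handle and head. Bystander
Mind the look-alikes: they are no part of the job. What is shaped like the lid but brown or orange is not meant.

How it is judged:
By the outcome, as a careful person would: the job done as asked, in the order asked, and still so for the second after the job is handed in, with the robot touching nothing.
It also fails if it takes over 72 s, if anything falls off the work surface, if the arm or the gripper's body presses on something with over 40 N, if the wrist force passes 120 N, or if a joint passes its speed limit or range.

## Working session

There is one attempt and no reset: what is moved stays moved. The work goes in short steps, Python scripts to look and compute and a shell command to move; the robot and the scene stay as the last step left them, time stands still between calls to the robot, and variables do not carry over. Pictures are saved under pics/ and viewed, about 8 in all and at most 12, crops included, and the job is handed in when it is done.

```bash
mkdir -p pics; python3 - <<'E'
from rig import bot, vision
import cv2,numpy as np
for n in("scene","top"):
    im=vision.capture(n); cv2.imwrite(f"pics/{n}0.png",im[:,:,::-1]); i=vision.camera_info(n)
    print(n,np.round(i["intrinsics"],1).tolist(),i["dist"],np.round(i["camera_from_world"],3).tolist())
s=bot.read_state(); print(s["position"],np.round(s["tcp_rot"],3).tolist(),s["time_s"],bot.grip_depth,s["opening"])
E
```

```text
scene [[369.4, 0.0, 311.2], [0.0, 369.4, 204.7], [0.0, 0.0, 1.0]] [-0.08448108  0.          0.          0.          0.        ] [[0.757, 0.653, -0.02, -0.427], [-0.46, 0.554, 0.693, 0.104], [0.464, -0.516, 0.72, -1.364], [0.0, 0.0, 0.0, 1.0]]
top [[477.1, 0.0, 311.1], [0.0, 477.1, 193.2], [0.0, 0.0, 1.0]] [0.04968965 0.         0.         0.         0.        ] [[-0.021, -1.0, -0.004, 0.073], [0.997, -0.021, 0.069, -0.481], [-0.069, -0.003, 0.998, -1.674], [0.0, 0.0, 0.0, 1.0]]
[ 0.1857197  -0.59609026  0.22168397] [[0.955, 0.297, -0.0], [0.297, -0.955, 0.002], [0.0, -0.002, -1.0]] 0.1 -0.0187 0.9986922134878095
```

View pics/scene0.png

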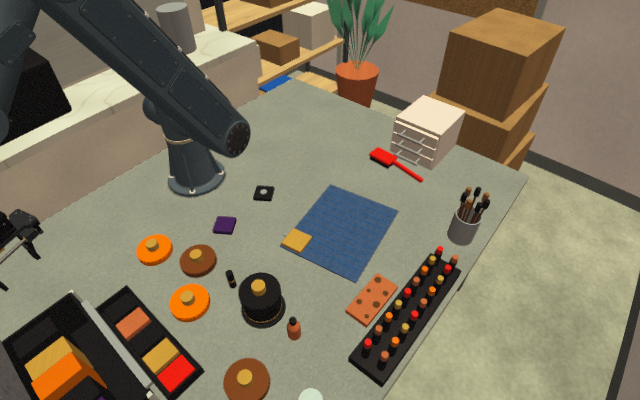

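View pics/top0.png

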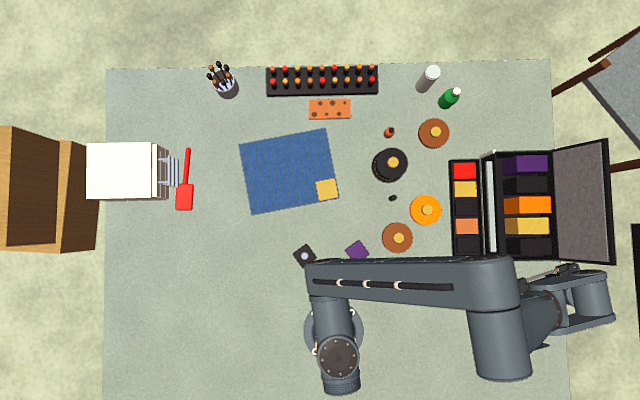

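Scene shows the black pot with brass knob at (259,288), with foundation at (294,328) and lipstick at (231,278). The mat is at (340,232) with the compact at (297,240). In top, the pot knob is at (393,162), the mat at (290,171) and the compact at (327,189).
Candidates in the top view for the lid: black (391,165); brown (434,132), (397,238); orange (425,210). I choose the black one, as described, and check it in a crop.

```bash
cat > h.py <<'E'
from rig import bot, vision
import cv2,numpy as np
def ray(n,uv):
    i=vision.camera_info(n);K=np.array(i["intrinsics"]);T=np.array(i["camera_from_world"])
    p=cv2.undistortPoints(np.array([[uv]],float),K,np.array(i["dist"]))[0,0]
    R=T[:3,:3];return -R.T@T[:3,3],R.T@np.array([p[0],-p[1],-1])
def onz(n,uv,z):
    o,d=ray(n,uv);return (o+d*(z-o[2])/d[2])
def tri(a,b):
    (o,d),(p,e)=ray("scene",a),ray("top",b)
    s=np.linalg.lstsq(np.c_[d,-e],p-o,rcond=None)[0];A=o+s[0]*d;B=p+s[1]*e
    return (A+B)/2,np.linalg.norm(A-B)
def blobs(im,lo,hi,roi,amin=8):
    x0,y0,x1,y1=roi;m=cv2.inRange(cv2.cvtColor(im,cv2.COLOR_RGB2HSV),lo,hi)
    k=np.zeros_like(m);k[y0:y1,x0:x1]=m[y0:y1,x0:x1]
    n,l,s,c=cv2.connectedComponentsWithStats(k)
    return k,[(int(s[j,4]),c[j].round(1).tolist(),s[j,:4].tolist()) for j in range(1,n) if s[j,4]>=amin]
E
python3 - <<'E'
from h import *
S=vision.capture("scene");T=vision.capture("top")
a=S[255:345,215:315];b=T[120:210,345:445]
cv2.imwrite("pics/crop0.png",cv2.resize(np.hstack([a,b]),None,fx=4,fy=4,interpolation=2)[:,:,::-1])
g=((12,80,90),(32,255,255))
print("knob S",blobs(S,*g,(240,270,285,302))[1]);print("knob T",blobs(T,*g,(375,145,405,180))[1])
print("compact T",blobs(T,*g,(310,170,345,205))[1])
k,B=blobs(T,(100,80,40),(125,255,255),(225,115,350,225),50);print(B)
k2=blobs(T,*g,(310,170,345,205))[0]
c=max(cv2.findContours(cv2.morphologyEx(k|k2,cv2.MORPH_CLOSE,np.ones((5,5))),0,2)[0],key=cv2.contourArea)
q=cv2.boxPoints(cv2.minAreaRect(c));print(q.tolist(),[onz("top",p,.006)[:2].round(4).tolist() for p in q])
k,B=blobs(T,(0,0,0),(180,255,45),(360,140,415,210),5);print("black",B)
c=max(cv2.findContours(k,0,2)[0],key=cv2.contourArea)
for n,uv,z in(("lip",(392.5,198),.05),("found",(389,132),.06),("mat ctr",(290,171),.006)):print(n,onz(n and "top",uv,z).round(4))
E
```

```text
knob S [(203, [258.2, 286.8], [251, 279, 15, 17])]
knob T [(110, [392.6, 161.8], [387, 156, 12, 12])]
compact T [(389, [326.5, 189.0], [315, 178, 23, 23])]
[(5886, [285.5, 169.7], [239, 128, 96, 87])]
[[238.03504943847656, 144.18382263183594], [325.1597900390625, 127.58863830566406], [338.542724609375, 197.84901428222656], [251.41796875, 214.44419860839844]] [[0.6647, 0.3217], [0.7183, 0.0077], [0.4642, -0.0342], [0.4117, 0.2769]]
black [(151, [381.3, 169.9], [372, 149, 29, 33]), (5, [391.2, 148.2], [390, 148, 4, 2]), (5, [396.6, 149.4], [395, 149, 4, 2]), (5, [402.8, 154.2], [402, 153, 3, 3]), (7, [405.7, 162.9], [405, 160, 2, 6]), (5, [402.8, 171.4], [402, 170, 3, 4]), (17, [392.1, 197.2], [389, 195, 7, 6])]
lip [ 0.4572 -0.2184  0.05  ]
found [ 0.6864 -0.2119  0.06  ]
mat ctr [0.564 0.137 0.006]
```

View pics/crop0.png

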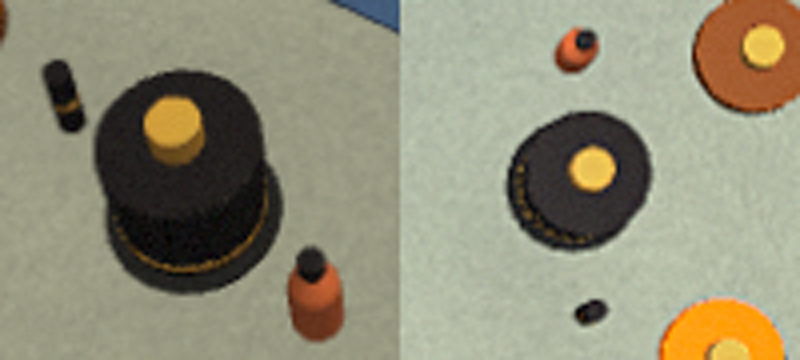

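Crop confirms the black lid with the brass knob: knob top in scene ≈ (258.1,285.3), in top ≈ (392.9,161.5). Nothing touches it.

```bash
python3 - <<'E'
from h import *
print(tri((258.1,285.3),(392.9,161.6)),onz("top",(392.9,161.6),.115),onz("scene",(258.1,285.3),.115))
print("compact",onz("top",(326.5,189),.014))
s=bot.read_state();print(s["position"],s["tcp_rot"].round(4).tolist(),s["force"],s["joint_positions"])
E
```

```text
(array([ 0.57592644, -0.21206121,  0.11506619]), np.float64(0.0017512941147325358)) [ 0.5754113  -0.21277591  0.115     ] [ 0.57644719 -0.21136005  0.115     ]
compact [0.49608724 0.00823445 0.014     ]
[ 0.18573191 -0.59628326  0.22193028] [[0.9548, 0.2972, -0.0001], [0.2972, -0.9548, 0.0014], [0.0003, -0.0013, -1.0]] [ 0.12205869  0.1773666  -0.19638591] [-8.29375840e+01  3.02591294e+01  8.21301020e+01  1.90457463e-03
  6.76890755e+01 -1.02276635e+01]
```

```bash
python3 -m jog '[[[487,-251,0],[0,0,0],0],[[487,-251,0],[0,0,0],0],[[487,-251,0],[0,0,0],0],[[487,-251,0],[0,0,0],0],[[487,-251,0],[0,0,0],0],[[487,-251,0],[0,0,0],0],[[487,-251,0],[0,0,0],0],[[487,-251,0],[0,0,0],0],[[487,-251,0],[0,0,0],0],[[487,-251,0],[0,0,0],0],[[487,-251,0],[0,0,0],0],[[487,-251,0],[0,0,0],0]]'; python3 - <<'E'
from h import *
s=bot.read_state();print(s["joint_positions"].round(1))
E
```

```text
time_s: 1.2
position: [0.5432, -0.2441, 0.2225]
tcp_rot: [[0.955, 0.297, -0.0], [0.297, -0.955, 0.0], [-0.0, -0.0, -1.0]]
force: [0.2, -1.8, 0.8]
opening: 0.999
[-34.9  27.9  86.5  -0.   65.6  37.8]
```

```bash
python3 -m jog '[[[41,-21,0],[0,0,0],0],[[41,-21,0],[0,0,0],0],[[41,-21,35],[0,0,0],0],[[41,-21,70],[0,0,0],0],[[41,-21,100],[0,0,0],0],[[41,-21,120],[0,0,0],0],[[41,-21,127],[0,0,0],0],[[41,-21,127],[0,0,0],0],[[41,-21,127],[0,0,0],0]]'
```

```text
time_s: 1.95
position: [0.5754, -0.2143, 0.0961]
tcp_rot: [[0.955, 0.297, 0.001], [0.297, -0.955, -0.001], [0.001, 0.001, -1.0]]
force: [0.6, -0.5, 0.1]
opening: 1.004
```

```bash
python3 -m jog '[[[1,-2,1],[0,0,0],0],[[1,-2,1],[0,0,0],0.3],[[1,-2,1],[0,0,0],0.7],[[1,-2,1],[0,0,0],0.7],[[1,-2,1],[0,0,0],0.7],[[1,-2,1],[0,0,0],0.7],[[1,-2,1],[0,0,0],0.7],[[1,-2,1],[0,0,0],0.7]]'
```

```text
time_s: 2.62
position: [0.5753, -0.2115, 0.0946]
tcp_rot: [[0.955, 0.297, 0.0], [0.297, -0.955, -0.0], [0.0, 0.0, -1.0]]
force: [-0.1, 0.6, -0.5]
opening: 0.554
```

```bash
python3 -m jog '[[[0,0,0],[0,0,0],1],[[0,0,0],[0,0,0],1],[[0,0,0],[0,0,0],1],[[0,0,0],[0,0,0],1],[[0,0,0],[0,0,0],1],[[0,0,0],[0,0,0],1]]'
```

```text
time_s: 3.12
position: [0.5752, -0.2113, 0.0945]
tcp_rot: [[0.955, 0.297, -0.0], [0.297, -0.955, 0.0], [-0.0, -0.0, -1.0]]
force: [-0.5, 0.5, 0.7]
opening: 0.407
```

```bash
python3 -m jog '[[[0,0,0],[0,0,-7],1],[[0,0,0],[0,0,-13],1],[[0,0,0],[0,0,-13],1],[[0,0,-1],[0,0,-13],1],[[0,0,-2],[0,0,-13],1],[[0,0,-3],[0,0,-13],1],[[0,0,-3],[0,0,-13],1],[[0,0,-3],[0,0,-13],1]]'
```

```text
time_s: 3.78
position: [0.575, -0.2113, 0.0966]
tcp_rot: [[0.864, 0.504, -0.001], [0.504, -0.864, 0.001], [-0.001, -0.001, -1.0]]
force: [0.8, -0.5, -9.5]
opening: 0.409
```

```bash
python3 -m jog '[[[0,0,2],[0,0,0],1],[[0,0,3],[0,0,-6],1],[[0,0,3],[0,0,-13],1],[[0,0,3],[0,0,-13],1],[[0,0,1.5],[0,0,-13],1],[[0,0,0],[0,0,-13],1],[[0,0,0],[0,0,-13],1],[[0,0,0],[0,0,-13],1]]'
```

```text
time_s: 4.45
position: [0.5753, -0.2114, 0.0966]
tcp_rot: [[0.729, 0.685, -0.0], [0.685, -0.729, 0.0], [0.0, -0.0, -1.0]]
force: [1.8, -0.6, -13.0]
opening: 0.405
```

```bash
python3 -m jog '[[[0,0,2],[0,0,0],1],[[0,0,3],[0,0,-6],1],[[0,0,3],[0,0,-13],1],[[0,0,3],[0,0,-13],1],[[0,0,1.5],[0,0,-13],1],[[0,0,0],[0,0,-13],1],[[0,0,0],[0,0,-13],1],[[0,0,0],[0,0,-13],1]]'
```

```text
time_s: 5.12
position: [0.5754, -0.2114, 0.0969]
tcp_rot: [[0.556, 0.831, -0.0], [0.831, -0.556, 0.0], [0.0, -0.0, -1.0]]
force: [2.2, -0.1, -11.9]
opening: 0.407
```

```bash
python3 -m jog '[[[0,0,2],[0,0,0],1],[[0,0,3],[0,0,-6],1],[[0,0,3],[0,0,-13],1],[[0,0,3],[0,0,-13],1],[[0,0,1.5],[0,0,-13],1],[[0,0,0],[0,0,-13],1],[[0,0,0],[0,0,-13],1],[[0,0,0],[0,0,-13],1]]'
```

```text
time_s: 5.78
position: [0.5755, -0.2116, 0.098]
tcp_rot: [[0.355, 0.935, 0.001], [0.935, -0.355, -0.0], [-0.0, 0.001, -1.0]]
force: [-0.1, -0.2, -2.2]
opening: 0.406
```

The lid is free: z followed the command and the force is just its weight. Lift and carry it to the mat.

```bash
python3 -m jog '[[[0,0,-8],[0,0,0],1],[[0,0,-20],[0,0,0],1],[[0,0,-40],[0,0,0],1],[[0,0,-60],[0,0,0],1],[[20,-3,-70],[0,0,0],1],[[55,-8,-70],[0,0,0],1],[[95,-14,-70],[0,0,0],1],[[135,-20,-70],[0,0,0],1],[[175,-26,-70],[0,0,0],1],[[215,-32,-70],[0,0,0],1],[[250,-37,-70],[0,0,0],1],[[273,-40,-70],[0,0,0],1]]'
```

```text
time_s: 6.78
position: [0.6349, 0.062, 0.1691]
tcp_rot: [[0.352, 0.936, 0.002], [0.936, -0.352, 0.001], [0.002, 0.001, -1.0]]
force: [0.5, -0.4, -1.4]
opening: 0.4
```

```bash
python3 -m jog '[[[0,0,25],[0,0,0],1],[[0,0,60],[0,0,0],1],[[0,0,95],[0,0,0],1],[[0,0,115],[0,0,0],1],[[0,0,126],[0,0,0],1],[[0,0,131],[0,0,0],1],[[0,0,133],[0,0,0],1],[[0,0,134],[0,0,0],1],[[0,0,135],[0,0,0],1],[[0,0,135],[0,0,0],1]]'
```

```text
time_s: 7.62
position: [0.6355, 0.0579, 0.034]
tcp_rot: [[0.354, 0.935, 0.003], [0.935, -0.354, -0.0], [0.001, 0.003, -1.0]]
force: [0.2, 0.1, -1.4]
opening: 0.406
```

```bash
python3 -m jog '[[[0,0,1],[0,0,0],1],[[0,0,2],[0,0,0],1],[[0,0,3],[0,0,0],1],[[0,0,3.5],[0,0,0],1],[[0,0,3.5],[0,0,0],1],[[0,0,3.5],[0,0,0],1]]'
```

```text
time_s: 8.12
position: [0.6349, 0.058, 0.0304]
tcp_rot: [[0.354, 0.935, 0.001], [0.935, -0.354, -0.0], [0.0, 0.001, -1.0]]
force: [-1.2, -0.4, 4.7]
opening: 0.41
```

```bash
python3 -m jog '[[[0,0,-0.5],[0,0,0],0.4],[[0,0,-0.5],[0,0,0],0.4],[[0,0,-0.5],[0,0,0],0.4],[[0,0,-0.5],[0,0,0],0.4],[[0,0,-0.5],[0,0,0],0.4],[[0,0,-10],[0,0,0],0.4],[[0,0,-40],[0,0,0],0.4],[[0,0,-80],[0,0,0],0.55],[[0,0,-120],[0,0,0],0.65],[[-40,0,-150],[0,0,0],0.65],[[-80,200,-180],[0,0,0],0.65],[[-80,200,-180],[0,0,0],0.65]]'
python3 - <<'E'
from h import *
S=vision.capture("scene");T=vision.capture("top")
a=S[170:350,200:440];b=T[95:230,230:440]
h=lambda c,f:cv2.resize(c,f,interpolation=2)
cv2.imwrite("pics/lid1.png",np.vstack([h(np.hstack([S[255:345,215:315],T[120:210,345:445]]),(600,270)),h(np.hstack([a[:135,:],b]),(600,180*1))])[:,:,::-1])
E
```

```text
time_s: 9.12
position: [0.6891, -0.0188, 0.1911]
tcp_rot: [[0.353, 0.936, -0.0], [0.936, -0.353, 0.0], [-0.0, -0.0, -1.0]]
force: [0.2, 0.6, 0.2]
opening: 0.375
```

View pics/lid1.png

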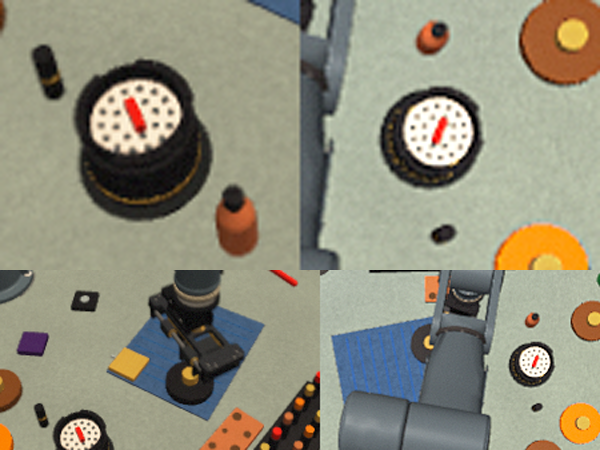

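Lid is upright on the mat (bottom left at (187,383)); strainer with red tab is in the pot: top crop (440,130), scene crop (135,113). Measure the tab.

```bash
python3 - <<'E'
from h import *
S=vision.capture("scene");T=vision.capture("top")
s=bot.read_state();print(s["position"],s["tcp_rot"].round(3).tolist())
pts={}
for n,im,r in(("scene",S,(235,270,285,310)),("top",T,(375,145,405,180))):
    k,_=blobs(im,(0,120,60),(8,255,255),r);k|=blobs(im,(172,120,60),(180,255,255),r)[0]
    c=max(cv2.findContours(k,0,1)[0],key=cv2.contourArea);P=np.argwhere(k)[:,::-1]
    w=np.array([onz(n,p.astype(float),.0825 if n=="top" else .078)[:2] for p in P]);
    rr=cv2.minAreaRect((w*1000).astype(np.float32));print(n,len(P),P.mean(0),w.mean(0),rr)
    d=np.linalg.svd(w-w.mean(0))[2][0];print("ang",np.degrees(np.arctan2(d[1],d[0])))
# white disc centre, plane z=.069
for n,im,r in(("scene",S,(235,265,285,315)),("top",T,(375,145,405,180))):
    k,_=blobs(im,(0,0,140),(180,60,255),r)
    k=cv2.morphologyEx(k,cv2.MORPH_CLOSE,np.ones((5,5)));c=max(cv2.findContours(k,0,1)[0],key=cv2.contourArea)
    w=np.array([onz(n,p.astype(float),.069)[:2] for p in c[:,0]]);print(n,cv2.minEnclosingCircle((w*1000).astype(np.float32)))
E
```

```text
[ 0.69143687 -0.0198533   0.1886539 ] [[0.355, 0.935, 0.001], [0.935, -0.355, 0.0], [0.0, 0.001, -1.0]]
scene 48 [259.64583333 292.70833333] [ 0.57508556 -0.21113558] ((574.882568359375, -210.834716796875), (9.864407539367676, 34.484283447265625), 66.14437866210938)
ang -23.14421717841042
top 23 [391. 163.] [ 0.57505812 -0.21172147] ((575.0611572265625, -211.7236328125), (7.56686544418335, 30.66393280029297), 66.6716537475586)
ang 155.97806309792705
scene ((549.6832885742188, -198.27357482910156), 93.25651550292969)
top ((581.014892578125, -209.3617401123047), 76.75028228759766)
```

```bash
python3 -m jog '[[[-220,-41,0],[0,0,-87],0.65],[[-220,-41,0],[0,0,-87],0.65],[[-220,-41,0],[0,0,-87],0.65],[[-220,-41,0],[0,0,-87],0.65],[[-220,-41,0],[0,0,-87],0.65],[[-220,-41,0],[0,0,-87],0.65],[[-220,-41,0],[0,0,-87],0.65],[[-220,-41,0],[0,0,-87],0.65],[[-220,-41,0],[0,0,-87],0.65],[[-220,-41,0],[0,0,-87],0.65],[[-220,-41,0],[0,0,-87],0.65],[[-220,-41,0],[0,0,-87],0.65]]';python3 -m jog '[[[0,0,0],[0,0,-0.2],0.65],[[0,0,0],[0,0,-0.2],0.65],[[0,0,0],[0,0,-0.2],0.65]]'
```

```text
time_s: 10.32
position: [0.5734, -0.2084, 0.1876]
tcp_rot: [[-0.904, 0.428, -0.002], [0.428, 0.904, 0.002], [0.003, 0.0, -1.0]]
force: [0.5, -0.8, 0.3]
opening: 0.348
time_s: 10.57
position: [0.5742, -0.2093, 0.1879]
tcp_rot: [[-0.901, 0.434, -0.001], [0.434, 0.901, 0.001], [0.001, 0.0, -1.0]]
force: [0.0, 0.3, -0.3]
opening: 0.348
```

```bash
python3 -m jog '[[[-2,-2,20],[0,0,-2],0.65],[[-2,-2,50],[0,0,-2],0.65],[[-2,-2,80],[0,0,-2],0.65],[[-2,-2,97],[0,0,-2],0.65],[[-2,-2,107],[0,0,-2],0.65],[[-2,-2,113],[0,0,-2],0.65],[[-2,-2,115],[0,0,-2],0.65],[[-2,-2,116],[0,0,-2],0.65],[[-2,-2,116],[0,0,-2],0.65]]'
```

```text
time_s: 11.32
position: [0.5765, -0.2132, 0.073]
tcp_rot: [[-0.916, 0.4, 0.002], [0.4, 0.916, -0.001], [-0.002, -0.0, -1.0]]
force: [0.4, 0.4, 0.2]
opening: 0.347
```

```bash
python3 -m jog '[[[1,1,1],[0,0,0],0.65],[[1,1,2],[0,0,0],0.65],[[1,1,2],[0,0,0],1],[[1,1,2],[0,0,0],1],[[1,1,2],[0,0,0],1],[[1,1,2],[0,0,0],1],[[1,1,2],[0,0,0],1],[[1,1,2],[0,0,0],1]]'
```

```text
time_s: 11.98
position: [0.5752, -0.2115, 0.0702]
tcp_rot: [[-0.916, 0.4, 0.0], [0.4, 0.916, 0.0], [-0.0, 0.0, -1.0]]
force: [0.3, 0.3, 0.8]
opening: 0.113
```

```bash
python3 -m jog '[[[0,0,-3],[0,0,0],1],[[0,0,-8],[0,0,0],1],[[0,0,-18],[0,0,0],1],[[0,0,-35],[0,0,0],1],[[0,0,-55],[0,0,0],1],[[0,0,-70],[0,0,0],1],[[10,14,-80],[0,0,0],1],[[29,41,-80],[0,0,0],1],[[50,72,-80],[0,0,0],1],[[71,103,-80],[0,0,0],1],[[92,133,-80],[0,0,0],1],[[114,165,-80],[0,0,0],1]]'
```

```text
time_s: 12.98
position: [0.5356, -0.0126, 0.1507]
tcp_rot: [[-0.916, 0.401, 0.0], [0.401, 0.916, 0.0], [-0.0, 0.0, -1.0]]
force: [0.9, -0.2, -0.8]
opening: 0.112
```

```bash
python3 -m jog '[[[20,30,0],[0,0,0],1],[[42,60,0],[0,0,0],1],[[63,90,0],[0,0,0],1],[[84,120,0],[0,0,0],1],[[103,148,0],[0,0,0],1],[[115,165,20],[0,0,0],1],[[115,165,50],[0,0,0],1],[[115,165,85],[0,0,0],1],[[115,165,110],[0,0,0],1],[[115,165,125],[0,0,0],1],[[115,165,131],[0,0,0],1],[[115,165,134],[0,0,0],1]]';python3 -m jog '[[[0,0,1],[0,0,0],1],[[0,0,1],[0,0,0],1],[[0,0,1],[0,0,0],1]]'
```

```text
time_s: 13.98
position: [0.4962, 0.1829, 0.0155]
tcp_rot: [[-0.917, 0.4, -0.002], [0.4, 0.917, -0.0], [0.002, -0.001, -1.0]]
force: [-0.5, -0.5, -0.8]
opening: 0.112
time_s: 14.23
position: [0.4981, 0.1827, 0.0162]
tcp_rot: [[-0.916, 0.4, 0.002], [0.4, 0.916, 0.0], [-0.002, 0.001, -1.0]]
force: [-0.1, -0.2, -1.2]
opening: 0.113
```

```bash
python3 -m jog '[[[0,0,1],[0,0,0],1],[[0,0,2],[0,0,0],1],[[0,0,3],[0,0,0],1],[[0,0,4],[0,0,0],1],[[0,0,4.5],[0,0,0],1],[[0,0,4.5],[0,0,0],1],[[0,0,4.5],[0,0,0],1]]'
```

```text
time_s: 14.82
position: [0.4975, 0.1825, 0.0111]
tcp_rot: [[-0.916, 0.4, 0.0], [0.4, 0.916, 0.0], [-0.0, 0.0, -1.0]]
force: [-0.6, -0.3, 6.0]
opening: 0.114
```

Contact at the expected height; release and retreat.

```bash
python3 -m jog '[[[0,0,-0.8],[0,0,0],0.65],[[0,0,-0.8],[0,0,0],0.65],[[0,0,-0.8],[0,0,0],0.65],[[0,0,-0.8],[0,0,0],0.65],[[0,0,-8],[0,0,0],0.65],[[0,0,-30],[0,0,0],0.65],[[0,0,-70],[0,0,0],0.65],[[0,0,-110],[0,0,0],0.65],[[0,0,-150],[0,0,0],0.65],[[-15,-25,-170],[0,0,0],0.65],[[-30,-45,-170],[0,0,0],0.65]]'
python3 - <<'E'
from h import *
S=vision.capture("scene");T=vision.capture("top")
s=bot.read_state();print(s["position"],s["tcp_rot"].round(3).tolist(),s["joint_positions"].round(0))
cv2.imwrite("pics/str1.png",np.vstack([cv2.resize(np.hstack([S[260:340,220:310],T[130:210,345:435]]),(675,300),interpolation=2),cv2.resize(np.hstack([S[160:300,220:430],T[110:250,225:435]]),(675,225))])[:,:,::-1])
for n,im,r,z in(("scene",S,(235,270,285,315),.065),("top",T,(375,145,405,180),.065)):
    k,_=blobs(im,(95,100,50),(130,255,255),r);P=np.argwhere(k)[:,::-1]
    if len(P)<4: print(n,"none");continue
    w=np.array([onz(n,p.astype(float),z)[:2] for p in P]);d=np.linalg.svd(w-w.mean(0))[2][0]
    print(n,len(P),P.mean(0),w.mean(0),cv2.minAreaRect((w*1000).astype(np.float32)),"ang",np.degrees(np.arctan2(d[1],d[0])))
E
```

```text
time_s: 15.73
position: [0.5096, 0.1297, 0.1863]
tcp_rot: [[-0.918, 0.397, 0.011], [0.397, 0.918, 0.0], [-0.01, 0.005, -1.0]]
force: [0.7, 0.3, 0.1]
opening: 0.349
[0.50866762 0.12692665 0.18275232] [[-0.915, 0.403, 0.005], [0.403, 0.915, -0.001], [-0.005, 0.001, -1.0]] [  2.  26.  99.  -0.  55. -64.]
scene 79 [259.98734177 294.10126582] [ 0.57180428 -0.20901984] ((572.2748413085938, -209.59515380859375), (9.5895357131958, 64.79418182373047), 55.6789436340332) ang -33.89527199259208
top 50 [390.52 163.28] [ 0.57639835 -0.21296522] ((575.6497192382812, -212.8827667236328), (9.426786422729492, 70.3277359008789), 57.62875747680664) ang 146.63714404596485
```

View pics/str1.png

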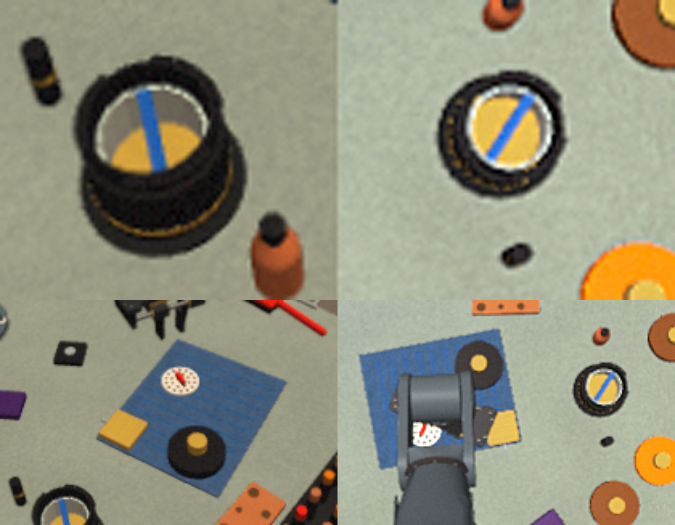

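Strainer lies flat on the mat at (180,380) and the lid stands clear at (197,450). The cup in the pot shows the blue bridge at (525,125) in the top crop, at about 146.5°.

```bash
python3 -m jog '[[[-22,-32,0],[0,0,3],0.65],[[-45,-64,0],[0,0,6],0.65],[[-68,-97,0],[0,0,10],0.65],[[-90,-129,0],[0,0,10],0.65],[[-113,-161,0],[0,0,10],0.65],[[-135,-193,0],[0,0,10],0.65],[[-158,-226,0],[0,0,10],0.65],[[-180,-258,0],[0,0,10],0.65],[[-199,-285,0],[0,0,10],0.65],[[-199,-285,0],[0,0,10],0.65],[[-199,-285,0],[0,0,10],0.65],[[-199,-285,0],[0,0,10],0.65]]'
```

```text
time_s: 16.83
position: [0.5742, -0.2102, 0.1797]
tcp_rot: [[-0.833, 0.553, -0.002], [0.553, 0.833, 0.002], [0.003, 0.001, -1.0]]
force: [0.5, 0.2, -0.7]
opening: 0.352
```

```bash
python3 -m jog '[[[-1,-1,10],[0,0,0],0.65],[[-1,-1,35],[0,0,0],0.65],[[-1,-1,65],[0,0,0],0.65],[[-1,-1,85],[0,0,0],0.65],[[-1,-1,97],[0,0,0],0.65],[[-1,-1,103],[0,0,0],0.65],[[-1,-1,105],[0,0,0],0.65],[[-1,-1,105],[0,0,0],0.65]]'
```

```text
time_s: 17.5
position: [0.5757, -0.2125, 0.0757]
tcp_rot: [[-0.834, 0.553, 0.0], [0.553, 0.834, -0.0], [-0.0, 0.0, -1.0]]
force: [0.1, -0.2, 0.5]
opening: 0.35
```

```bash
python3 -m jog '[[[0,0,6],[0,0,0],0.65],[[0,0,14],[0,0,0],0.65],[[0,0,22],[0,0,0],0.65],[[0,0,29],[0,0,0],0.65],[[0,0,33],[0,0,0],0.65],[[0,0,34],[0,0,0],0.65],[[0,0,34],[0,0,0],0.65],[[0,0,34],[0,0,0],1],[[0,0,34],[0,0,0],1],[[0,0,34],[0,0,0],1],[[0,0,34],[0,0,0],1],[[0,0,34],[0,0,0],1]]';python3 -m jog '[[[0,0,0],[0,0,0],1],[[0,0,0],[0,0,0],1]]'
```

```text
time_s: 18.5
position: [0.5757, -0.2129, 0.0419]
tcp_rot: [[-0.833, 0.553, 0.001], [0.553, 0.833, -0.0], [-0.001, 0.0, -1.0]]
force: [-0.5, -0.2, 0.4]
opening: 0.107
time_s: 18.67
position: [0.5757, -0.2129, 0.0419]
tcp_rot: [[-0.833, 0.553, 0.001], [0.553, 0.833, -0.0], [-0.001, 0.0, -1.0]]
force: [0.0, 0.3, 1.1]
opening: 0.115
```

```bash
python3 -m jog '[[[0,0,-3],[0,0,0],1],[[0,0,-10],[0,0,0],1],[[0,0,-22],[0,0,0],1],[[0,0,-38],[0,0,0],1],[[0,0,-55],[0,0,0],1],[[0,0,-75],[0,0,0],1],[[0,0,-95],[0,0,0],1],[[0,0,-110],[0,0,0],1],[[8,15,-115],[0,0,0],1],[[22,42,-115],[0,0,0],1],[[40,75,-115],[0,0,0],1],[[57,107,-115],[0,0,0],1]]';python3 -m jog '[[[16,30,0],[0,0,0],1],[[33,62,0],[0,0,0],1],[[50,94,0],[0,0,0],1],[[67,126,0],[0,0,0],1],[[84,158,0],[0,0,0],1],[[101,190,0],[0,0,0],1],[[118,222,0],[0,0,0],1],[[132,248,0],[0,0,0],1],[[139,261,0],[0,0,0],1],[[139,261,0],[0,0,0],1],[[139,261,0],[0,0,0],1]]'
```

```text
time_s: 19.67
position: [0.5872, -0.0916, 0.158]
tcp_rot: [[-0.832, 0.555, 0.001], [0.555, 0.832, -0.0], [-0.001, 0.0, -1.0]]
force: [0.0, -0.6, -1.2]
opening: 0.112
time_s: 20.58
position: [0.6155, 0.2022, 0.157]
tcp_rot: [[-0.834, 0.552, 0.0], [0.552, 0.834, -0.001], [-0.001, -0.001, -1.0]]
force: [-0.4, -0.6, -2.0]
opening: 0.111
```

```bash
python3 -m jog '[[[0,0,15],[0,0,0],1],[[0,0,45],[0,0,0],1],[[0,0,75],[0,0,0],1],[[0,0,95],[0,0,0],1],[[0,0,105],[0,0,0],1],[[0,0,108],[0,0,0],1],[[0,0,109],[0,0,0],1],[[0,0,110],[0,0,0],1],[[0,0,110],[0,0,0],1]]';python3 -m jog '[[[0,0,1],[0,0,0],1],[[0,0,2],[0,0,0],1],[[0,0,3],[0,0,0],1],[[0,0,4],[0,0,0],1],[[0,0,4],[0,0,0],1],[[0,0,4],[0,0,0],1]]'
```

```text
time_s: 21.33
position: [0.617, 0.2019, 0.0481]
tcp_rot: [[-0.833, 0.554, 0.003], [0.554, 0.833, 0.0], [-0.002, 0.002, -1.0]]
force: [-0.7, -0.1, -0.0]
opening: 0.116
time_s: 21.83
position: [0.6159, 0.2022, 0.0429]
tcp_rot: [[-0.833, 0.553, 0.0], [0.553, 0.833, 0.0], [-0.0, 0.0, -1.0]]
force: [-1.5, -0.2, 1.7]
opening: 0.111
```

```bash
python3 -m jog '[[[0,0,0.5],[0,0,0],1],[[0,0,0.5],[0,0,0],1],[[0,0,0.5],[0,0,0],1]]';python3 -m jog '[[[0,0,-0.3],[0,0,0],0.65],[[0,0,-0.3],[0,0,0],0.65],[[0,0,-0.3],[0,0,0],0.65],[[0,0,-0.3],[0,0,0],0.65],[[0,0,-5],[0,0,0],0.65],[[0,0,-20],[0,0,0],0.65],[[0,0,-50],[0,0,0],0.65],[[0,0,-90],[0,0,0],0.65],[[0,0,-130],[0,0,0],0.65],[[0,0,-150],[0,0,0],0.65],[[30,-30,-170],[0,0,0],0.65],[[60,-60,-170],[0,0,0],0.65]]'; python3 -m jog '[[[40,-100,0],[0,0,0],0.65],[[40,-100,0],[0,0,0],0.65],[[40,-140,0],[0,0,0],0.65],[[40,-180,0],[0,0,0],0.65],[[40,-220,0],[0,0,0],0.65],[[40,-250,0],[0,0,0],0.65],[[40,-250,0],[0,0,0],0.65],[[40,-250,0],[0,0,0],0.65]]'
python3 - <<'E'
from h import *
S=vision.capture("scene");T=vision.capture("top")
cv2.imwrite("pics/end.png",np.vstack([cv2.resize(S[140:360,190:450],(650,550//2*1),interpolation=2) if 0 else cv2.resize(np.hstack([S[150:310,200:440],T[90:250,200:440]]),(798,266),interpolation=2),cv2.resize(np.hstack([S[240:400,130:370],T[50:210,200:440]]),(798,266))])[:,:,::-1])
E
```

```text
time_s: 22.08
position: [0.6159, 0.2022, 0.0429]
tcp_rot: [[-0.833, 0.553, 0.001], [0.553, 0.833, 0.0], [-0.0, 0.0, -1.0]]
force: [-1.9, -0.1, 5.3]
opening: 0.116
time_s: 23.08
position: [0.5422, 0.1867, 0.216]
tcp_rot: [[-0.833, 0.553, 0.012], [0.553, 0.833, 0.002], [-0.009, 0.008, -1.0]]
force: [-0.3, -0.9, -0.4]
opening: 0.346
time_s: 23.75
position: [0.3651, -0.0013, 0.2121]
tcp_rot: [[-0.83, 0.557, 0.0], [0.557, 0.83, -0.0], [-0.0, -0.0, -1.0]]
force: [0.3, -0.5, -0.3]
opening: 0.348
```

View pics/end.png

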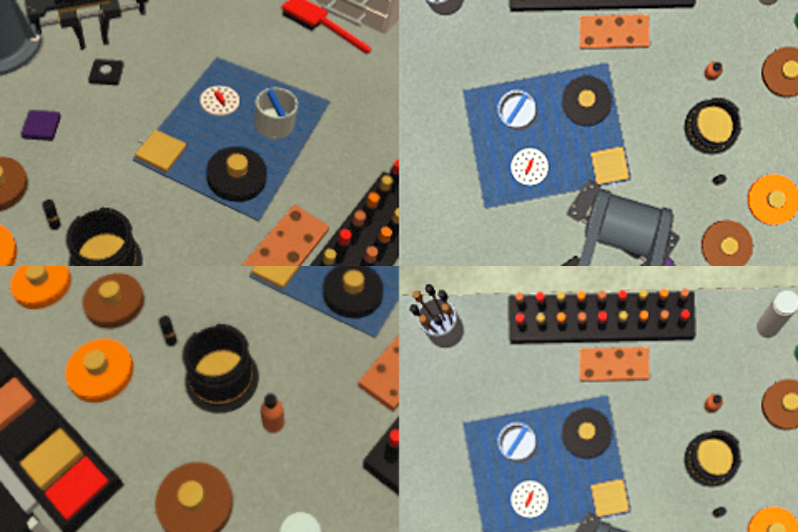

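Final picture: the lid (587,100), cup (517,108) and strainer (529,167) are all upright, apart, and within the mat's outline. The pot is empty, and the bystanders look to be where they were. The gripper is clear of everything.

```bash
python3 -c "
from rig import bot
print(bot.hand_in())"
```

```text
the job is handed in; nothing more can be done
None
```

The pot is apart and the job is handed in, at about 24 s of the 72 s allowed. No verdict is reported.

- **Lid:** I turned it in steps of about 13° with a slow lift at each one. It came free on the fourth step, when the lift force fell from 9.5–13 N to about 2 N, roughly its own weight. The first three tries pulled 9.5, 13.0 and 11.9 N, so two went past the 5–10 N suggested.
- **Placing:** I took out the strainer by its tab and then the cup by its bridge. Each part met the mat at the expected height with about 5–6 N before I let go.

**Last checks:** the final pictures from both cameras show all three parts upright and apart on the mat, with the pot empty and the gripper clear. The bystanders look unmoved; I judged that by eye and did not measure them again. The lid has the tightest fit, about 11 mm from the mat's edge by calculation and about 7 mm in the picture. No check failed.

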